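# Restock the spice lane first in, first out

## Robot

A 6-joint arm with a two-finger parallel gripper is mounted at the origin on the work surface. World frame = base frame: x ahead of the robot, y to its left, z up, the work surface at z = 0. Lengths are in m, angles in degrees, forces in N, time in s.
With the tool pointing down it reaches from about 0.3 to 0.875 m from the base axis. Payload 6.4 kg.
Tool frame: the origin (TCP) lies at the very end of the fingers, on their centre line; the grasp point (between the pads) lies 19 mm behind it (robot.grasp_offset is the x of the grasp point in the tool frame, in m); x points along the fingers, y is the direction in which the jaws open and shut, and the axes are right-handed (so a half turn about x gives the same grasp; the last joint's range is limited). The gripper opens to 85 mm and grips with 20 to 120 N. Pads are 22 mm wide; open, the fingers measure 114 mm over their backs; the gripper's body (76 mm by 85 mm) begins 54 mm behind the grasp point. The pads swing forward as they close: fully open they stand 13 mm farther back than shut.
Start: joints at [-88.654, 10.359, 92.074, -0, 77.567, -11.82], TCP at [0.131, -0.56, 0.231] pointing down, gripper open.
Joint ranges: [-171.53, 171.53], [-51.25, 118.39], [17.06, 147.69], [-65.23, 245.23], [0, 150.52], [-178.68, 178.68]. Speed limits (degrees/s): [147.25, 147.25, 172.46, 180, 180, 180].

## Interface

Orientations are given as a 3x3 rotation matrix whose columns are the frame's x, y, z axes.
In Python, from cell import robot gives the robot as it stands.
- The arm moves only by the shell command python3 -m crank 'ROWS' [FORCE]. ROWS is JSON, a list that holds one entry, the list of rows, each a list of 7 numbers: the closure, from 0 (fully open) to 1 (shut), then the shift along the tool's x, y, z in mm, then the turn, a rotation vector about the tool's x, y, z in rad. A call has 1 to 5 rows; each row is the pose to reach, as a shift and turn from the pose measured when the call began, along the tool's axes at that moment; what a row does not reach only later rows make up. A row lasts 1/12 s, in which the tool goes at most 41.7 mm and 7.16 degrees, less where a joint would pass 70% of its speed; a pose out of reach is approached as far as the arm can. A call with a gripper value outside its range is refused whole. The fingers move at their own pace and stop on an object; FORCE is the grip in N (left out, the last holds). Time passes only in rows, so rows that repeat a pose let the fingers close. It gives the time, the measured TCP pose, the force and the opening at its end, in the units of the state.
- robot.observe(): the state, without advancing time (a new reading comes with each control period).
- robot.grab_frame(name): name is "side" or "top" or "wrist"; returns (picture, depth): 420x560x3 uint8, red, green, blue; 420x560 float32, m along the optical axis (not along the pixel's ray), 0 where there is no reading.
- robot.camera_params(name): a dict with "K" (3x3 intrinsics, pixels), "k1" (the pictures are not rectified: a ray, as slopes to the right and down, at radius r is drawn at 1 + k1 r^2 times it, then the intrinsics apply), "rvec" (rotation vector, rad) and "tvec" (3), from world to camera coordinates, as OpenCV has them. Camera axes: x right, y down, z forward; pixel columns grow to the right and rows downward; lengths in m; the calibration is good to about 2 mm. A picture is of the moment at which its call begins: read the wrist's pose just before it. camera_params takes no time and is no camera call; for the wrist camera it gives the pose at the moment of the call.
- robot.close_job(): hands the job in, once; it reports no verdict.
The state is a dict: "time": time; "qpos": joint angles; "joint_vel": joint speeds; "tau": joint torques, N m; "tcp_pos": TCP position; "tcp_rot": TCP orientation; "ft_force": force on the tool from outside, world axes, zero at the start; "wrist_torque": the same for the moment, N m; "finger_gap": finger opening in m.
Only numpy, scipy, OpenCV 4.12 (cv2) and the standard library are available. Lean on these libraries where they do the work, as an engineer would, in place of code of your own. Each camera call takes 0.05 s, during which the arm holds its last target. There are 200 camera calls.

## Task

Restock the dark wooden spice lane first in, first out. First bring the old black-capped jar forward to the front mark, at the brass lip; then load the three new jars behind it on the next marks, one at a time from front to back, in the order in which they stand in the pale tray: the jar nearest the tray's black pull first, the one farthest from it last, at the very back. Stand every jar upright in the lane, centred on its mark; never tip one over, and leave the blue mug standing where it is.

Things in the scene. Friction and masses are not known exactly. Their poses are not given: they have to be found in the camera images.
- lane: fixed dark wooden lane (rack), a trough 285 (its x) x 82 mm (its y), front (-x end, brass lip 20 mm high) towards the robot. Origin: centre of underside, on the table. Floor 6 mm thick, 66 mm wide between 8 mm rails with tops 16 mm above the table. Pale flush round marks, 48 mm wide, at x = -99 (front), -33, 33, 99 mm, y = 0. Grip across the lane: jars there stand 66 mm apart.
- jar_old: the old spice jar: black cap with a strip of white tape, dark brown contents, same shape and size as the others: upright cylinder 46 mm across and 66 mm tall plus a 43 mm cap 19 mm high, 85 mm in all, 0.1 to 0.22 kg. Origin: centre of its underside, z up. It starts upright in the rear half of the lane.
- jar_red: new spice jar with a red cap and rust-red contents, same shape and size as the others: upright cylinder 46 mm across and 66 mm tall plus a 43 mm cap 19 mm high, 85 mm in all, 0.1 to 0.22 kg. Origin: centre of its underside, z up. It starts upright on the red coaster in the tray.
- jar_yellow: new spice jar with a yellow cap and ochre contents, same shape and size as the others: upright cylinder 46 mm across and 66 mm tall plus a 43 mm cap 19 mm high, 85 mm in all, 0.1 to 0.22 kg. Origin: centre of its underside, z up. It starts upright on the yellow coaster in the tray.
- jar_green: new spice jar with a green cap and olive-green contents, same shape and size as the others: upright cylinder 46 mm across and 66 mm tall plus a 43 mm cap 19 mm high, 85 mm in all, 0.1 to 0.22 kg. Origin: centre of its underside, z up. It starts upright on the green coaster in the tray.
- coaster_red: flat red coaster, 60 mm across and 3 mm thick, fixed on the tray's floor under the red-capped jar; it stays put and so shows where that jar stood in the row. Origin: centre of its underside, 6 mm above the table.
- coaster_yellow: flat yellow coaster, 60 mm across and 3 mm thick, fixed on the tray's floor under the yellow-capped jar; it stays put and so shows where that jar stood in the row. Origin: centre of its underside, 6 mm above the table.
- coaster_green: flat green coaster, 60 mm across and 3 mm thick, fixed on the tray's floor under the green-capped jar; it stays put and so shows where that jar stood in the row. Origin: centre of its underside, 6 mm above the table.
- tray_pull: black ball pull, 26 mm wide, top 35 mm above the table, at one end of the fixed pale tray (270 x 100 mm, walls 25 mm high, floor 6 mm); a small pale plug is at the other end. Coasters lie in a row along the tray, about 72, 147 and 222 mm from the pull, which may be at the end near to or far from the robot. Origin: on the table under the ball.
- mug: blue enamel mug (bystander), 76 mm across the rim, 78 mm tall, with a handle on its own +y side; stands between lane and tray. Origin: centre of its underside.
Not all that is in view belongs to the job. Several things have the shape of the jar_red; the one meant has the colours described above. Of the things shaped like the jar_yellow, the yellow one is meant.

How it is judged:
By the outcome, as a careful person would: the job done as asked, in the order asked, and still so for the second after the job is handed in, with the robot touching nothing.
It also fails if it takes over 109 s, if anything falls off the work surface, if the arm or the gripper's body presses on something with over 40 N, if the wrist force passes 120 N, or if a joint passes its speed limit or range.

## Working session

There is one attempt and no reset: what is moved stays moved. The work goes in short steps, Python scripts to look and compute and a shell command to move; the robot and the scene stay as the last step left them, time stands still between calls to the robot, and variables do not carry over. Pictures are saved under pics/ and viewed, about 12 in all and at most 16, crops included, and the job is handed in when it is done.

```bash
ls; mkdir -p pics
cat > h.py <<'E'
import numpy as np, cv2
from cell import robot
def snap(n,f=None):
    p=robot.camera_params(n); im,d=robot.grab_frame(n)
    if f: cv2.imwrite('pics/'+f,im[:,:,::-1])
    return im,d,p
def ray(p,uv):
    K=np.array(p['K']);x=(uv[0]-K[0,2])/K[0,0];y=(uv[1]-K[1,2])/K[1,1]
    a,b=x,y
    for _ in range(20):
        s=1+p['k1']*(a*a+b*b);a,b=x/s,y/s
    R=cv2.Rodrigues(np.array(p['rvec'],float))[0];t=np.array(p['tvec'],float).ravel()
    return -R.T@t, R.T@np.array([a,b,1.])
def onz(p,uv,z):
    o,d=ray(p,uv);return o+d*(z-o[2])/d[2]
def atd(p,uv,depth):
    o,d=ray(p,uv);return o+d*depth
def tri(r1,r2):
    (o1,d1),(o2,d2)=r1,r2
    d1=d1/np.linalg.norm(d1);d2=d2/np.linalg.norm(d2)
    s=np.linalg.lstsq(np.c_[d1,-d2],o2-o1,rcond=None)[0]
    a,b=o1+d1*s[0],o2+d2*s[1];return (a+b)/2,np.linalg.norm(a-b)
E
python3 - <<'E'
from h import *
np.set_printoptions(precision=4,suppress=True)
a=snap('top','top.png')
b=snap('side','side.png')
s=robot.observe();print(s['time'],s['tcp_pos'],s['tcp_rot'],s['finger_gap'],robot.grasp_offset)
for n,q in(('top',a),('side',b)): print(n,q[2], ray(q[2],(280,210)))
E
```

```text
pics
0.1 [ 0.131  -0.5594  0.2305] [[-0.      0.2278 -0.9737]
 [ 0.0015 -0.9737 -0.2278]
 [-1.     -0.0015 -0.0003]] 0.08494092257772752 -0.0187
top {'K': array([[540.5784,   0.    , 280.0506],
       [  0.    , 540.5784, 212.5253],
       [  0.    ,   0.    ,   1.    ]]), 'k1': -0.20856971821245196, 'rvec': array([ 2.2108, -2.1612,  0.087 ]), 'tvec': array([-0.0537,  0.5406,  1.0379])} (array([ 0.4631, -0.0367,  1.0754]), array([ 0.0788, -0.0043, -0.9969]))
side {'K': array([[424.689 ,   0.    , 288.3283],
       [  0.    , 424.689 , 203.948 ],
       [  0.    ,   0.    ,   1.    ]]), 'k1': -0.012462819850595896, 'rvec': array([ 2.3809, -0.3665,  0.141 ]), 'tvec': array([-0.537 ,  0.1014,  0.7583])} (array([ 0.3817, -0.5762,  0.6292]), array([ 0.1799,  0.6372, -0.7498]))
```

View pics/top.png

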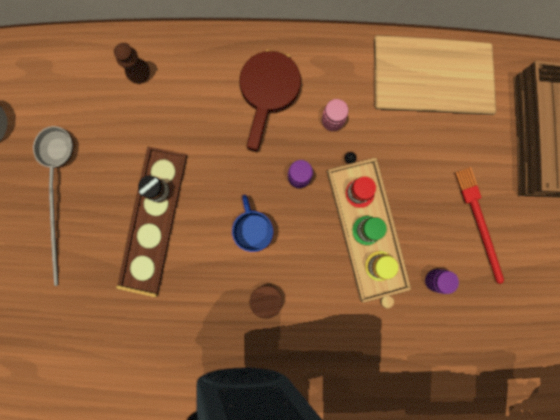

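View pics/side.png

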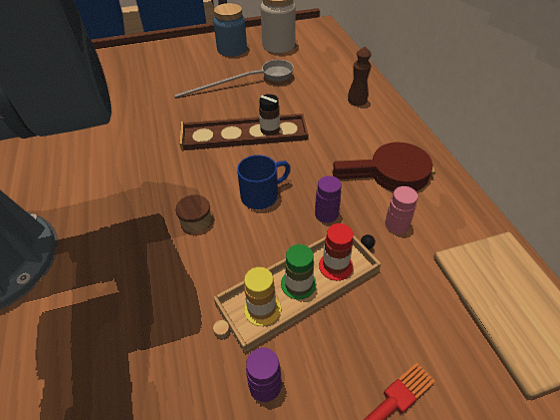

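The top view (up is +x, left is +y) shows the following:
- **Lane:** the brass lip is at (138,292). The marks are at about (142,268), (149,236), (155,205) and (163,170), and the old jar's cap is at (152,187).
- **Tray:** the black pull is at (350,158) on the far end, with the plug at (387,302). From the pull outwards the caps are red (362,191), green (372,230) and yellow (383,266).
- **Lookalikes:** purple (301,174), purple (443,281) and pink (336,112), all outside the tray. The red-capped jar with rust contents on the red coaster fits jar_red, and the yellow-capped jar on the yellow coaster fits jar_yellow.

Next I measure and make one crop to confirm.

Run:
```python
from h import *
np.set_printoptions(precision=4,suppress=True)
T=snap('top');S=snap('side')
cv2.imwrite('pics/crop.png',np.hstack([cv2.resize(T[0][140:310,310:460],(400,453),interpolation=2),cv2.resize(S[0][210:350,200:390],(400,453),interpolation=2)])[:,:,::-1])
def pts(q,box,sel,zr):
    im,d,p=q;x0,y0,x1,y1=box
    hsv=cv2.cvtColor(im,cv2.COLOR_RGB2HSV)
    out=[]
    for v in range(y0,y1):
        for u in range(x0,x1):
            if d[v,u]>0 and sel(*hsv[v,u].astype(int)):
                P=atd(p,(u,v),d[v,u])
                if zr[0]<P[2]<zr[1]: out.append((*P,u,v))
    return np.array(out)
cols={'red':lambda h,s,v:(h<6 or h>173) and s>150 and v>80,'green':lambda h,s,v:50<h<80 and s>120,'yellow':lambda h,s,v:24<h<36 and s>150}
bt=(325,150,410,305);bs=(200,210,390,350)
def circ(P):
    (c,r)=cv2.minEnclosingCircle(P[:,3:5].astype(np.float32));return np.array(c),r
for n,f in cols.items():
    a=pts(T,bt,f,(.07,.1));b=pts(S,bs,f,(.078,.1))
    ca,ra=circ(a);
    zt=np.percentile(a[:,2],60)
    cb,rb=circ(b)
    # two-view: top-face circle centres
    X,e=tri(ray(T[2],ca),ray(S[2],cb))
    print(n,'topdepth z',zt,'top@.085+.009',onz(T[2],ca,.094),'tri',X,e,'side ctr',b[:,:3].mean(0),np.median(b[:,2]),ca,cb,len(a),len(b))
# old
for q,box in((T,(130,165,180,210)),(S,(250,85,290,140))):
    P=pts(q,box,lambda h,s,v:True,(.08,.105)); c,r=circ(P)
    print('old',(P[:,:3].max(0)+P[:,:3].min(0))/2,P[:,:3].max(0)-P[:,:3].min(0),np.median(P[:,2]),c,onz(q[2],c,.091))
# marks
for q,box in((T,(115,140,195,300)),(S,(175,100,310,155))):
    hsv=cv2.cvtColor(q[0],cv2.COLOR_RGB2HSV);x0,y0,x1,y1=box
    m=np.zeros(hsv.shape[:2],np.uint8);m[y0:y1,x0:x1]=255
    m&=cv2.inRange(hsv,(15,20,150),(45,140,255))
    for c in cv2.findContours(m,0,1)[0]:
        if cv2.contourArea(c)>40:
            e=cv2.fitEllipse(c);print('mark',np.array(e[0]),np.array(e[1]),onz(q[2],e[0],.006),'depthz',atd(q[2],e[0],q[1][int(e[0][1]),int(e[0][0])])[2])
```

```text
red topdepth z 0.09439162962079437 top@.085+.009 [ 0.5846 -0.1927  0.094 ] tri [ 0.5873 -0.1949  0.0832] 0.0028316634079060595 side ctr [ 0.5858 -0.1997  0.0941] 0.09491238677243313 [363.0844 188.1364] [339.468  235.9631] 450 480
green topdepth z 0.09425653885020653 top@.085+.009 [ 0.511  -0.2129  0.094 ] tri [ 0.5125 -0.2152  0.0824] 0.001873858849350407 side ctr [ 0.5102 -0.2226  0.0929] 0.0945415516656457 [373.5601 228.3445] [299.5 257.5] 403 607
yellow topdepth z 0.09428325857695079 top@.085+.009 [ 0.4404 -0.2368  0.094 ] tri [ 0.4409 -0.238   0.0889] 0.0011867137950545752 side ctr [ 0.4406 -0.2414  0.095 ] 0.09492485129504352 [385.9065 267.2003] [258.3465 279.0726] 413 516
old [0.5793 0.2036 0.0886] [0.0394 0.0422 0.0162] 0.09122761872385166 [149.1667 186.1667] [0.5798 0.2026 0.091 ]
old [0.5803 0.201  0.0869] [0.0427 0.0449 0.0137] 0.09053044060203291 [268.6579 101.5   ] [0.5786 0.1929 0.091 ]
mark [141.741  267.8015] [23.1885 24.1151] [0.4256 0.2323 0.006 ] depthz 0.006192311224364921
mark [148.4894 235.5255] [23.4296 23.7459] [0.4905 0.2206 0.006 ] depthz 0.006064582324658563
mark [154.891  206.8509] [15.7052 25.151 ] [0.5484 0.2097 0.006 ] depthz 0.005808786093171925
mark [163.0169 169.4147] [19.0391 23.9811] [0.6244 0.1963 0.006 ] depthz 0.010547892050896346
mark [202.2339 134.7011] [11.8502 20.4531] [0.4258 0.2321 0.006 ] depthz 0.0063009227216396235
mark [230.7998 132.3719] [11.9594 19.7784] [0.4912 0.2204 0.006 ] depthz 0.007049990875596213
mark [255.9528 130.513 ] [11.6826 13.4142] [0.5491 0.2094 0.006 ] depthz 0.007133550706496128
mark [287.8652 127.7272] [12.0794 16.5074] [0.6239 0.1969 0.006 ] depthz 0.007294196198855407
```

View pics/crop.png

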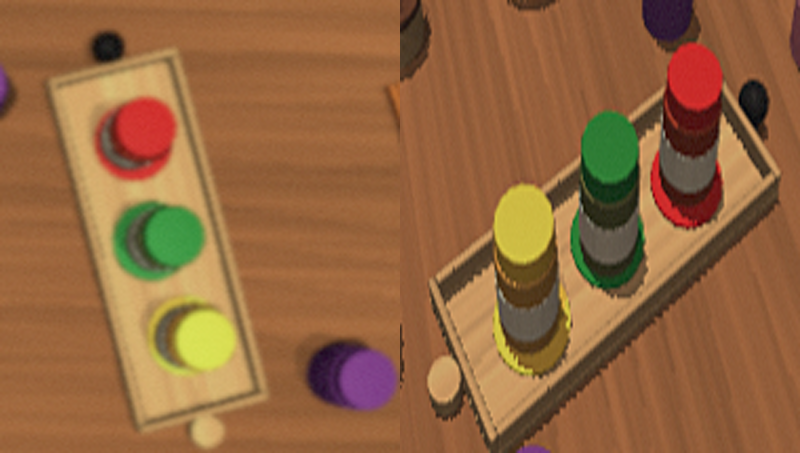

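The crop confirms it: from the pull outwards the tray holds red, green and yellow, each on its matching coaster. The purple and pink jars outside are decoys. The marks agree between the two views to about 1 mm, and the caps stand at z≈0.094. I'm moving above the old jar now.

```bash
cat >> h.py <<'E'
from scipy.spatial.transform import Rotation as Ro
def to(x,y,z,yaw,label=''):
    """yaw: world angle (deg) of tool y; tool x down. prints shift mm and turn rad"""
    s=robot.observe();R=np.array(s['tcp_rot']);p=np.array(s['tcp_pos'])
    c,n=np.cos(np.radians(yaw)),np.sin(np.radians(yaw))
    ty=np.array([c,n,0]);tx=np.array([0,0,-1.]);G=np.c_[tx,ty,np.cross(tx,ty)]
    print(label,'shift',np.round(R.T@(np.array([x,y,z])-p)*1000,1),'turn',np.round(Ro.from_matrix(R.T@G).as_rotvec(),3),'pos',np.round(p,4),'t',round(s['time'],2),'gap',round(s['finger_gap'],4),'F',np.round(s['ft_force'],1))
E
python3 -c "
from h import *
to(.58,.2035,.231,-100.2)"
```

```text
shift [ 6.000e-01 -6.407e+02 -6.110e+02] turn [0.408 0.    0.001] pos [ 0.131  -0.5595  0.2307] t 0.2 gap 0.0852 F [-0.7  0.2  0.5]
```

```bash
python3 -m crank '[[[0,0,-28,-27,0,0,0],[0,0,-56,-54,0,0,0],[0,0,-85,-81,0,0,0],[0,0,-113,-108,0,0,0],[0,0,-141,-135,0,0,0]]]'
python3 -m crank '[[[0,0,-28,-27,0,0,0],[0,0,-56,-54,0,0,0],[0,0,-85,-81,0,0,0],[0,0,-113,-108,0,0,0],[0,0,-141,-135,0,0,0]]]'
python3 -m crank '[[[0,0,-28,-27,0,0,0],[0,0,-56,-54,0,0,0],[0,0,-85,-81,0,0,0],[0,0,-113,-108,0,0,0],[0,0,-141,-135,0,0,0]]]'
python3 -c "
from h import *
to(.58,.2035,.231,-100.2)"
```

```text
time: 0.62
tcp_pos: [0.2308, -0.3897, 0.2306]
tcp_rot: [[-0.0, 0.227, -0.974], [0.002, -0.974, -0.227], [-1.0, -0.001, -0.0]]
ft_force: [1.3, -0.5, -0.1]
finger_gap: 0.085
time: 1.03
tcp_pos: [0.3307, -0.22, 0.231]
tcp_rot: [[0.0, 0.227, -0.974], [0.001, -0.974, -0.227], [-1.0, -0.001, -0.001]]
ft_force: [1.1, 0.1, -0.8]
finger_gap: 0.0855
time: 1.45
tcp_pos: [0.4308, -0.05, 0.2314]
tcp_rot: [[0.001, 0.227, -0.974], [0.001, -0.974, -0.227], [-1.0, -0.0, -0.001]]
ft_force: [-0.0, -1.1, 0.2]
finger_gap: 0.0853
 shift [   0.7 -213.  -202.8] turn [ 0.407 -0.001  0.001] pos [ 0.4308 -0.05    0.2314] t 1.45 gap 0.0853 F [-0.  -1.1  0.2]
```

```bash
python3 -m crank '[[[0,0,-28,-27,0.1,0,0],[0,0,-56,-54,0.2,0,0],[0,0,-85,-81,0.3,0,0],[0,0,-113,-108,0.4,0,0],[0,0,-141,-135,0.407,0,0]]]' >/dev/null
python3 -c "
from h import *
to(.58,.2035,.231,-100.2)"
```

```text
shift [  0.6 -90.8 -33.1] turn [-0.005 -0.001  0.001] pos [0.5309 0.1203 0.2315] t 1.87 gap 0.0855 F [ 0.  -0.9  0.5]
```

```bash
python3 -m crank '[[[0,0,-30,-11,-0.005,0,0],[0,0,-60,-22,-0.005,0,0],[0,0,-91,-33,-0.005,0,0],[0,0,-91,-33,-0.005,0,0]]]' >/dev/null
python3 - <<'E'
from h import *
np.set_printoptions(precision=4,suppress=True)
to(.58,.2035,.231,-100.2)
im,d,p=snap('wrist','w1.png')
print(ray(p,(280,210)))
P=np.array([(*atd(p,(u,v),d[v,u]),u,v) for v in range(0,420,2) for u in range(0,560,2) if d[v,u]>0])
q=P[(P[:,2]>.086)&(P[:,2]<.097)&(abs(P[:,0]-.58)<.06)&(abs(P[:,1]-.2)<.06)]
print(len(q),(q.max(0)+q.min(0))/2,q.max(0)-q.min(0),np.median(q[:,2]))
E
```

```text
shift [-0.2  4.9  0.5] turn [ 0.003 -0.001  0.003] pos [0.5813 0.2083 0.2308] t 2.2 gap 0.0856 F [-0.8 -0.8 -0.4]
(array([0.6638, 0.193 , 0.3728]), array([-0.3061,  0.0586, -0.9502]))
377 [  0.5819   0.2031   0.0893 286.     199.    ] [ 0.0418  0.0419  0.0061 44.     42.    ] 0.09039158602615749
```

View pics/w1.png

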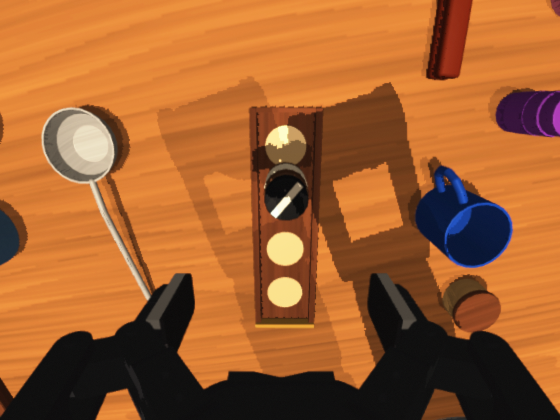

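The wrist view shows the old jar, with its taped cap, at (286,199). The depth puts it at (0.5815, 0.203) with its top at z 0.0904, which matches the 0.091 expected. I'll shift −0.2/+5 mm, go down 193 mm and grip.

```bash
python3 -m crank '[[[0,40,5,0,0,0,0],[0,80,5,0,0,0,0],[0,115,5,0,0,0,0],[0,150,5,0,0,0,0],[0,170,5,0,0,0,0]]]' 40 >/dev/null
python3 -c "
from h import *
to(.5815,.203,.038,-100.2)"
```

```text
shift [18.3 -4.  -4.7] turn [ 0.002  0.005 -0.001] pos [0.5763 0.1999 0.0563] t 2.67 gap 0.0851 F [-0.6 -0.2 -0.1]
```

```bash
python3 -m crank '[[[0,9,-4,-5,0,0,0],[0,18,-4,-5,0,0,0],[0,18,-4,-5,0,0,0]]]' >/dev/null
python3 -c "
from h import *
to(.5815,.203,.038,-100.2)"
python3 -m crank '[[[0.5,0,0,0,0,0,0],[0.8,0,0,0,0,0,0],[1,0,0,0,0,0,0],[1,0,0,0,0,0,0],[1,0,0,0,0,0,0]]]' 40
python3 -m crank '[[[1,0,0,0,0,0,0],[1,0,0,0,0,0,0],[1,0,0,0,0,0,0]]]' 40
```

```text
shift [-1.9 -1.4 -1.2] turn [ 0.002  0.009 -0.003] pos [0.5801 0.2019 0.0362] t 2.92 gap 0.085 F [-0.3 -1.   1.3]
time: 3.33
tcp_pos: [0.5813, 0.202, 0.0378]
tcp_rot: [[-0.007, -0.175, -0.984], [-0.001, -0.985, 0.175], [-1.0, 0.002, 0.006]]
ft_force: [-0.4, -0.2, 5.3]
finger_gap: 0.0451
time: 3.58
tcp_pos: [0.5811, 0.202, 0.0379]
tcp_rot: [[-0.007, -0.175, -0.984], [-0.001, -0.985, 0.175], [-1.0, 0.002, 0.006]]
ft_force: [-1.3, 0.2, 1.8]
finger_gap: 0.045
```

```bash
python3 -m crank '[[[1,-15,0,0,0,0,0],[1,-30,0,0,0,0,0],[1,-30,0,20,0,0,0],[1,-30,0,45,0,0,0],[1,-30,0,70,0,0,0]]]' >/dev/null
python3 -m crank '[[[1,0,0,25,0,0,0],[1,0,0,50,0,0,0],[1,0,0,70,0,0,0],[1,0,0,78,0,0,0],[1,0,0,78,0,0,0]]]'
python3 -c "
from h import *
to(.4255,.2322,.0405,-100.2)"
```

```text
time: 4.42
tcp_pos: [0.4331, 0.2282, 0.0683]
tcp_rot: [[-0.008, -0.175, -0.985], [-0.001, -0.985, 0.175], [-1.0, 0.002, 0.008]]
ft_force: [0.7, -0.1, -1.6]
finger_gap: 0.0449
 shift [27.8 -2.7  7.9] turn [ 0.003  0.008 -0.002] pos [0.4331 0.2282 0.0683] t 4.42 gap 0.0449 F [ 0.7 -0.1 -1.6]
```

```bash
python3 -m crank '[[[1,0,-3,8,0,0.008,0],[1,10,-3,8,0,0.008,0],[1,20,-3,8,0,0.008,0],[1,24,-3,8,0,0.008,0],[1,24,-3,8,0,0.008,0]]]' >/dev/null
python3 -c "
from h import *
to(.4255,.2322,.0375,-100.2)"
```

```text
shift [ 4.9 -0.4 -0.8] turn [ 0.002  0.003 -0.004] pos [0.4246 0.232  0.0424] t 4.83 gap 0.0453 F [-1.1  0.5 -1.4]
```

```bash
python3 -m crank '[[[1,2,-0.5,-0.5,0,0,0],[1,4,-0.5,-0.5,0,0,0],[1,4.5,-0.5,-0.5,0,0,0],[1,4.5,-0.5,-0.5,0,0,0]]]'
python3 -m crank '[[[0.7,0,0,0,0,0,0],[0.3,0,0,0,0,0,0],[0,0,0,0,0,0,0],[0,0,0,0,0,0,0],[0,0,0,0,0,0,0]]]'
python3 -m crank '[[[0,-20,0,0,0,0,0],[0,-55,0,0,0,0,0],[0,-95,0,0,0,0,0],[0,-135,0,0,0,0,0],[0,-170,0,0,0,0,0]]]'
python3 - <<'E'
from h import *
np.set_printoptions(precision=4,suppress=True)
T=snap('wrist','w2.png');im,d,p=T
P=np.array([(*atd(p,(u,v),d[v,u]),u,v) for v in range(0,420) for u in range(0,560) if d[v,u]>0])
q=P[(P[:,2]>.086)&(P[:,2]<.097)&(abs(P[:,0]-.4257)<.05)&(abs(P[:,1]-.2322)<.05)]
print(len(q),(q.max(0)+q.min(0))/2,q.max(0)-q.min(0),np.median(q[:,2]))
to(.586,-.196,.231,-73.5)
E
```

```text
time: 5.17
tcp_pos: [0.4256, 0.2323, 0.038]
tcp_rot: [[-0.003, -0.175, -0.985], [-0.003, -0.985, 0.175], [-1.0, 0.004, 0.003]]
ft_force: [-0.1, -0.1, -1.1]
finger_gap: 0.0451
time: 5.58
tcp_pos: [0.4257, 0.2324, 0.0382]
tcp_rot: [[-0.003, -0.175, -0.985], [-0.003, -0.985, 0.175], [-1.0, 0.004, 0.002]]
ft_force: [-0.2, -0.6, 0.6]
finger_gap: 0.0855
time: 6.0
tcp_pos: [0.4263, 0.233, 0.2109]
tcp_rot: [[-0.001, -0.175, -0.985], [-0.003, -0.985, 0.175], [-1.0, 0.003, 0.001]]
ft_force: [1.3, -0.1, 0.6]
finger_gap: 0.0855
1699 [  0.4267   0.232    0.0893 281.     205.5   ] [ 0.0416  0.042   0.0066 46.     45.    ] 0.09040291616602547
 shift [ -11.4  396.3 -228.7] turn [-0.464 -0.01  -0.   ] pos [0.4302 0.2342 0.2182] t 6.05 gap 0.0855 F [3.4 2.4 6.9]
```

The old jar now stands at (0.4267, 0.232); the front mark is at (0.4257, 0.2322). Next is red.

```bash
python3 -m crank '[[[0,-3,33,-19,0,0,0],[0,-6,66,-38,0,0,0],[0,-9,99,-57,0,0,0],[0,-11,132,-76,0,0,0],[0,-11,165,-95,0,0,0]]]' >/dev/null
python3 -m crank '[[[0,0,33,-19,0,0,0],[0,0,66,-38,0,0,0],[0,0,99,-57,0,0,0],[0,0,132,-76,0,0,0],[0,0,165,-95,0,0,0]]]' >/dev/null
python3 -c "
from h import *
to(.586,-.196,.231,-73.5)"
```

```text
shift [  0.2  63.1 -37.1] turn [-0.463 -0.011 -0.001] pos [ 0.5604 -0.1274  0.2309] t 6.88 gap 0.0853 F [0.7 0.5 0.3]
```

```bash
python3 -m crank '[[[0,0,30,-18,-0.1,0,0],[0,0,50,-30,-0.2,0,0],[0,0,63,-37,-0.3,0,0],[0,0,63,-37,-0.4,-0.01,0],[0,0,63,-37,-0.463,-0.011,0]]]' >/dev/null
python3 -m crank '[[[0,0,0,0,0,0,0],[0,0,0,0,0,0,0]]]' >/dev/null
cat >> h.py <<'E'
def caps(z=.0943,save=None,zr=.004):
    im,d,p=snap('wrist',save); m=np.zeros(d.shape,np.uint8); 
    vv,uu=np.nonzero(d>0)
    P=np.array([atd(p,(u,v),d[v,u]) for u,v in zip(uu,vv)])
    k=abs(P[:,2]-z)<zr; m[vv[k],uu[k]]=255; P=P[k]; uv=np.c_[uu[k],vv[k]]
    n,lab,st,c=cv2.connectedComponentsWithStats(m)
    for i in range(1,n):
        if st[i,4]<300: continue
        s=lab[uv[:,1],uv[:,0]]==i; Q=P[s]
        cc=im[lab==i].mean(0)
        mid=(Q.max(0)+Q.min(0))/2
        print('cap',np.round(mid,4),'size',np.round(np.ptp(Q,axis=0),4),'rgb',cc.astype(int),'px',c[i].round(),'zmed',round(np.median(Q[:,2]),4))
E
python3 - <<'E'
from h import *
to(.586,-.196,.231,-73.5)
caps(save='w3.png')
E
```

```text
shift [-1.2 -1.3 -0.7] turn [0.001 0.001 0.   ] pos [ 0.5857 -0.1974  0.2298] t 7.47 gap 0.0857 F [-0.2  0.7 -0.5]
cap [ 0.5882 -0.1969  0.0932] size [0.0424 0.0422 0.005 ] rgb [163  19  13] px [280. 199.] zmed 0.0933
cap [ 0.5136 -0.2173  0.0926] size [0.0413 0.0422 0.0046] rgb [ 26 159  37] px [279. 271.] zmed 0.093
cap [ 0.4421 -0.2397  0.0926] size [0.0428 0.0417 0.0046] rgb [216 177   0] px [280. 330.] zmed 0.0929
```

View pics/w3.png

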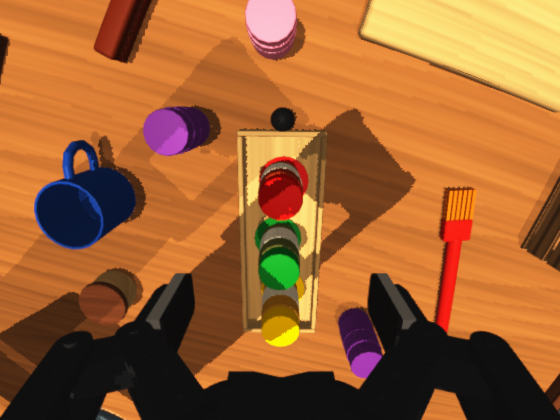

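The wrist view shows red at (280,199), green at (279,271) and yellow at (280,330), with the pull above them at (283,119). Descending onto red.

```bash
python3 -c "
from h import *
to(.5882,-.1969,.041,-73.6)"
python3 -m crank '[[[0,35,0,-2,0,0,0],[0,70,0,-2.5,0,0,0],[0,105,0,-2.5,0,0,0],[0,135,0,-2.5,0,0,0],[0,155,0,-2.5,0,0,0]]]' >/dev/null
python3 -c "
from h import *
to(.5882,-.1969,.041,-73.6)"
```

```text
shift [189.    0.5  -2.6] turn [0.002 0.001 0.   ] pos [ 0.5857 -0.1972  0.23  ] t 7.52 gap 0.0855 F [-0.1  0.5 -0.3]
 shift [30.4  2.4 -1.6] turn [0.001 0.004 0.003] pos [ 0.5862 -0.1951  0.0715] t 7.93 gap 0.0857 F [-0.2  1.  -0.4]
```

```bash
python3 -m crank '[[[0,12,2,-1.5,0,0,0],[0,24,2,-1.5,0,0,0],[0,30,2,-1.5,0,0,0],[0,30,2,-1.5,0,0,0]]]' >/dev/null
python3 -c "
from h import *
to(.5882,-.1969,.041,-73.6)"
python3 -m crank '[[[0.5,0,0,0,0,0,0],[0.8,0,0,0,0,0,0],[1,0,0,0,0,0,0],[1,0,0,0,0,0,0],[1,0,0,0,0,0,0]]]' 40 >/dev/null
python3 -m crank '[[[1,0,0,0,0,0,0],[1,0,0,0,0,0,0]]]' 40
python3 -c "
from h import *
to(.5882,-.1969,.23,-73.6)"
```

```text
shift [-0.4  0.7 -0.3] turn [0.001 0.005 0.004] pos [ 0.5877 -0.1963  0.0406] t 8.27 gap 0.0853 F [-0.3 -0.3  0.3]
time: 8.85
tcp_pos: [0.5888, -0.1968, 0.0425]
tcp_rot: [[-0.003, 0.283, -0.959], [0.001, -0.959, -0.283], [-1.0, -0.002, 0.002]]
ft_force: [-0.4, 0.7, -1.5]
finger_gap: 0.0454
 shift [-187.5   -0.5    1. ] turn [0.001 0.002 0.002] pos [ 0.5888 -0.1968  0.0425] t 8.85 gap 0.0454 F [-0.4  0.7 -1.5]
```

```bash
python3 -m crank '[[[1,-15,0,0,0,0,0],[1,-45,0,0,0,0,0],[1,-80,0,0,0,0,0],[1,-115,0,0,0,0,0],[1,-150,0,0,0,0,0]]]' 
python3 -c "
from h import *
to(.4908,.2205,.20,-100.2)"
```

```text
time: 9.27
tcp_pos: [0.5885, -0.1967, 0.1932]
tcp_rot: [[-0.004, 0.283, -0.959], [0.002, -0.959, -0.283], [-1.0, -0.003, 0.004]]
ft_force: [1.2, 0.0, -2.2]
finger_gap: 0.0452
 shift [  -5.6 -427.8  -24.3] turn [0.465 0.004 0.002] pos [ 0.5885 -0.1967  0.1932] t 9.27 gap 0.0452 F [ 1.2  0.  -2.2]
```

```bash
python3 -m crank '[[[1,-5,-25,-2,0,0,0],[1,-5,-60,-4,0,0,0],[1,-5,-97,-6,0,0,0],[1,-5,-134,-8,0,0,0],[1,-5,-171,-10,0,0,0]]]' >/dev/null
python3 -m crank '[[[1,0,-37,-2,0,0,0],[1,0,-74,-4,0,0,0],[1,0,-110,-6,0,0,0],[1,0,-145,-8,0,0,0],[1,0,-175,-10,0,0,0]]]' >/dev/null
python3 -c "
from h import *
to(.4908,.2205,.20,-100.2)"
```

```text
shift [ -1.3 -77.7  -5.5] turn [0.465 0.006 0.003] pos [0.5075 0.1445 0.1984] t 10.1 gap 0.045 F [ 0.6  0.8 -1.2]
```

```bash
python3 -m crank '[[[1,0,-30,-3,0.1,0,0],[1,0,-55,-5,0.2,0,0],[1,0,-72,-5.5,0.3,0,0],[1,0,-78,-5.5,0.4,0,0],[1,0,-78,-5.5,0.465,0.006,0.003]]]' >/dev/null
python3 -m crank '[[[1,0,0,0,0,0,0],[1,0,0,0,0,0,0]]]' >/dev/null
python3 - <<'E'
from h import *
im,d,p=snap('wrist','w4.png')
hsv=cv2.cvtColor(im,cv2.COLOR_RGB2HSV);m=cv2.inRange(hsv,(15,20,150),(45,170,255))
for c in cv2.findContours(m,0,1)[0]:
    if cv2.contourArea(c)>150:
        e=cv2.fitEllipse(c);print('mark',np.round(e[0]),np.round(e[1]),onz(p,e[0],.006).round(4))
caps(z=.0904)
to(.4908,.2205,.20,-100.2)
E
```

```text
mark [282. 188.] [33. 43.] [0.4878 0.2207 0.006 ]
mark [283. 122.] [46. 48.] [0.5579 0.2074 0.006 ]
mark [283.  53.] [49. 53.] [0.6225 0.1958 0.006 ]
mark [465. 559.] [ 184. 1389.] [-0.4545 -0.0441  0.006 ]
 shift [-2.1  1.4 -1.6] turn [-0.001  0.002 -0.   ] pos [0.4895 0.2222 0.1979] t 10.78 gap 0.0452 F [ 0.4 -0.5 -1.9]
```

View pics/w4.png

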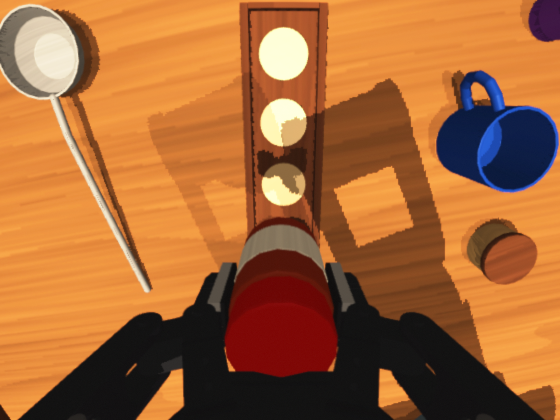

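The wrist view shows red held upright in the jaws. The free marks are at (282,188), (283,122) and (283,53), which agrees with the fixed views to about 2 mm. Lowering onto mark 2.

```bash
python3 -m crank '[[[1,30,1,-2,0,0,0],[1,65,1.5,-2.5,0,0,0],[1,95,1.5,-2.5,0,0,0],[1,115,1.5,-2.5,0,0,0],[1,125,1.5,-2.5,0,0,0]]]' >/dev/null
python3 -c "
from h import *
to(.4912,.2203,.0395,-100.2)"
```

```text
shift [30.1 -1.4 -1.8] turn [-0.001  0.007 -0.002] pos [0.4894 0.2193 0.0696] t 11.2 gap 0.045 F [-0.7 -0.2 -1.9]
```

```bash
python3 -m crank '[[[1,8,-1.4,-1.8,0,0.007,0],[1,17,-1.4,-1.8,0,0.007,0],[1,22,-1.4,-1.8,0,0.007,0],[1,24,-1.4,-1.8,0,0.007,0],[1,24,-1.4,-1.8,0,0.007,0]]]' >/dev/null
python3 -c "
from h import *
to(.4912,.2203,.0395,-100.2)"
```

```text
shift [6.4 0.2 0.4] turn [-0.001 -0.001 -0.002] pos [0.4916 0.2204 0.0459] t 11.62 gap 0.045 F [-0.6  0.7 -1.4]
```

```bash
python3 -m crank '[[[1,2,0,0.4,0,0,0],[1,4,0,0.4,0,0,0],[1,6,0,0.4,0,0,0],[1,6.5,0,0.4,0,0,0],[1,6.5,0,0.4,0,0,0]]]'
python3 -m crank '[[[0.7,0,0,0,0,0,0],[0.3,0,0,0,0,0,0],[0,0,0,0,0,0,0],[0,0,0,0,0,0,0],[0,0,0,0,0,0,0]]]'
python3 -m crank '[[[0,-20,0,0,0,0,0],[0,-55,0,0,0,0,0],[0,-95,0,0,0,0,0],[0,-135,0,0,0,0,0],[0,-170,0,0,0,0,0]]]' >/dev/null
python3 - <<'E'
from h import *
robot.grab_frame('wrist')
caps(z=.0904)
to(.5136,-.2173,.21,-73.6)
E
```

```text
time: 12.03
tcp_pos: [0.4912, 0.2204, 0.0394]
tcp_rot: [[0.001, -0.178, -0.984], [-0.002, -0.984, 0.178], [-1.0, 0.002, -0.001]]
ft_force: [0.2, 0.3, -1.7]
finger_gap: 0.0451
time: 12.45
tcp_pos: [0.4914, 0.2205, 0.0396]
tcp_rot: [[0.001, -0.178, -0.984], [-0.002, -0.984, 0.178], [-1.0, 0.002, -0.001]]
ft_force: [0.2, -0.3, 0.5]
finger_gap: 0.0852
cap [0.491  0.2204 0.0896] size [0.0425 0.0424 0.0062] rgb [184  19  14] px [283. 209.] zmed 0.0903
cap [0.4269 0.2316 0.0895] size [0.0421 0.0423 0.0059] rgb [83 78 69] px [283. 272.] zmed 0.0901
 shift [  7.1 428.9 -95.8] turn [-0.465 -0.014 -0.   ] pos [0.4954 0.2218 0.2172] t 12.97 gap 0.0855 F [ 0.7 -0.8  0.6]
```

Red is on mark 2 at (0.491, 0.2204). Green next.

```bash
python3 -m crank '[[[0,0,25,-6,0,0,0],[0,0,60,-14,0,0,0],[0,0,98,-22,0,0,0],[0,0,136,-30,0,0,0],[0,0,174,-39,0,0,0]]]' >/dev/null
python3 -m crank '[[[0,0,37,-8,0,0,0],[0,0,74,-16,0,0,0],[0,0,110,-24,0,0,0],[0,0,145,-32,0,0,0],[0,0,175,-39,0,0,0]]]' >/dev/null
python3 -c "
from h import *
to(.5136,-.2173,.20,-73.6)"
```

```text
shift [ 16.1  76.1 -18. ] turn [-0.465 -0.013 -0.   ] pos [ 0.5092 -0.1392  0.2161] t 13.8 gap 0.0856 F [-0.1 -0.8 -0.5]
```

```bash
python3 -m crank '[[[0,0,30,-8,-0.1,0,0],[0,0,55,-14,-0.2,0,0],[0,0,70,-18,-0.3,0,0],[0,0,76,-18,-0.4,-0.01,0],[0,0,76,-18,-0.465,-0.013,0]]]' >/dev/null
python3 -m crank '[[[0,0,0,0,0,0,0],[0,0,0,0,0,0,0]]]' >/dev/null
python3 - <<'E'
from h import *
caps()
to(.5136,-.2173,.041,-73.6)
E
```

```text
cap [ 0.5129 -0.2177  0.0929] size [0.0421 0.0422 0.0051] rgb [21 90 24] px [278. 205.] zmed 0.0933
cap [ 0.4429 -0.2397  0.0929] size [0.0424 0.042  0.0051] rgb [230 209   0] px [280. 277.] zmed 0.0929
 shift [173.5  -1.   -1.7] turn [0.    0.001 0.001] pos [ 0.5126 -0.2189  0.2145] t 14.43 gap 0.0855 F [-0.2  0.3  0.1]
```

```bash
python3 -m crank '[[[0,35,-1,-1,0,0,0],[0,70,-1,-1,0,0,0],[0,105,-1,-1,0,0,0],[0,130,-1,-1,0,0,0],[0,145,-1,-1,0,0,0]]]' >/dev/null
python3 -c "
from h import *
to(.5131,-.2175,.0415,-73.6)"
```

```text
shift [24.4  2.5 -1.6] turn [-0.001  0.004  0.005] pos [ 0.511  -0.2156  0.0659] t 14.85 gap 0.0858 F [ 0.1 -0.3  0.2]
```

```bash
python3 -m crank '[[[0,10,2.5,-1.6,0,0.004,0.004],[0,20,2.5,-1.6,0,0.004,0.004],[0,23,2.5,-1.6,0,0.004,0.004],[0,23,2.5,-1.6,0,0.004,0.004]]]' >/dev/null
python3 -c "
from h import *
to(.5131,-.2175,.0415,-73.6)"
python3 -m crank '[[[0.5,0,0,0,0,0,0],[0.8,0,0,0,0,0,0],[1,0,0,0,0,0,0],[1,0,0,0,0,0,0],[1,0,0,0,0,0,0]]]' 40 >/dev/null
python3 -m crank '[[[1,0,0,0,0,0,0],[1,0,0,0,0,0,0]]]' 40
python3 -m crank '[[[1,-15,0,0,0,0,0],[1,-45,0,0,0,0,0],[1,-80,0,0,0,0,0],[1,-115,0,0,0,0,0],[1,-150,0,0,0,0,0]]]' >/dev/null
python3 -c "
from h import *
to(.5567,.2082,.20,-100.2)"
```

```text
shift [ 0.8  0.6 -0.1] turn [-0.001  0.001  0.002] pos [ 0.5128 -0.217   0.0423] t 15.18 gap 0.0855 F [ 0.3 -0.4  0.1]
time: 15.77
tcp_pos: [0.5135, -0.2174, 0.0436]
tcp_rot: [[0.0, 0.281, -0.96], [0.0, -0.96, -0.281], [-1.0, -0.0, -0.0]]
ft_force: [0.3, 0.1, -2.2]
finger_gap: 0.0449
 shift [  -5.1 -395.8 -161.6] turn [0.463 0.001 0.001] pos [ 0.5129 -0.2171  0.1944] t 16.18 gap 0.0443 F [ 1.  -0.7 -1.3]
```

```bash
python3 -m crank '[[[1,-5,-25,-10,0,0,0],[1,-5,-58,-24,0,0,0],[1,-5,-92,-38,0,0,0],[1,-5,-126,-52,0,0,0],[1,-5,-160,-66,0,0,0]]]' >/dev/null
python3 -m crank '[[[1,0,-34,-14,0,0,0],[1,0,-68,-28,0,0,0],[1,0,-102,-42,0,0,0],[1,0,-134,-55,0,0,0],[1,0,-160,-66,0,0,0]]]' >/dev/null
python3 -c "
from h import *
to(.5567,.2082,.20,-100.2)"
```

```text
shift [ -0.8 -71.6 -29.4] turn [0.463 0.002 0.002] pos [0.5486 0.1312 0.1991] t 17.02 gap 0.0453 F [ 0.3 -0.3 -2.2]
```

```bash
python3 -m crank '[[[1,0,-28,-12,0.1,0,0],[1,0,-52,-22,0.2,0,0],[1,0,-66,-27,0.3,0,0],[1,0,-72,-29,0.4,0,0],[1,0,-72,-29,0.463,0.002,0.002]]]' >/dev/null
python3 -m crank '[[[1,0,0,0,0,0,0],[1,0,0,0,0,0,0]]]' >/dev/null
python3 -c "
from h import *
to(.5567,.2082,.0406,-100.2)"
```

```text
shift [157.1   1.9  -2.5] turn [-0.     0.003 -0.   ] pos [0.555  0.2105 0.1977] t 17.6 gap 0.0447 F [-0.9  0.1 -2.3]
```

```bash
python3 -m crank '[[[1,30,2,-2.5,0,0,0],[1,65,2,-2.5,0,0,0],[1,95,2,-2.5,0,0,0],[1,115,2,-2.5,0,0,0],[1,125,2,-2.5,0,0,0]]]' >/dev/null
python3 -c "
from h import *
to(.5567,.2082,.0406,-100.2)"
```

```text
shift [28.3 -1.6 -2.5] turn [ 0.001  0.008 -0.002] pos [0.5542 0.2071 0.0689] t 18.02 gap 0.0448 F [-0.8 -0.1 -1.7]
```

```bash
python3 -m crank '[[[1,8,-1.6,-2.5,0,0.008,0],[1,16,-1.6,-2.5,0,0.008,0],[1,21,-1.6,-2.5,0,0.008,0],[1,23,-1.6,-2.5,0,0.008,0],[1,23,-1.6,-2.5,0,0.008,0]]]' >/dev/null
python3 -c "
from h import *
to(.5567,.2082,.0406,-100.2)"
```

```text
shift [5.7 0.2 0.5] turn [ 0.001 -0.    -0.002] pos [0.5572 0.2083 0.0463] t 18.43 gap 0.0448 F [-0.6 -0.2 -2.3]
```

```bash
python3 -m crank '[[[1,2,0,0.5,0,0,0],[1,4,0,0.5,0,0,0],[1,5.5,0,0.5,0,0,0],[1,6,0,0.5,0,0,0],[1,6,0,0.5,0,0,0]]]'
python3 -m crank '[[[0.7,0,0,0,0,0,0],[0.3,0,0,0,0,0,0],[0,0,0,0,0,0,0],[0,0,0,0,0,0,0],[0,0,0,0,0,0,0]]]'
python3 -m crank '[[[0,-20,0,0,0,0,0],[0,-55,0,0,0,0,0],[0,-95,0,0,0,0,0],[0,-135,0,0,0,0,0],[0,-170,0,0,0,0,0]]]' >/dev/null
python3 - <<'E'
from h import *
robot.grab_frame('wrist')
caps(z=.0904)
to(.4427,-.2397,.20,-73.6)
E
```

```text
time: 18.85
tcp_pos: [0.5569, 0.2084, 0.0405]
tcp_rot: [[0.0, -0.176, -0.984], [-0.002, -0.984, 0.176], [-1.0, 0.002, -0.001]]
ft_force: [-0.1, -0.1, -0.3]
finger_gap: 0.0454
time: 19.27
tcp_pos: [0.5571, 0.2085, 0.0407]
tcp_rot: [[0.001, -0.176, -0.984], [-0.002, -0.984, 0.176], [-1.0, 0.002, -0.001]]
ft_force: [-0.0, 1.0, -0.5]
finger_gap: 0.0854
cap [0.5565 0.2082 0.0893] size [0.0427 0.0419 0.0059] rgb [ 25 123  32] px [283. 209.] zmed 0.0903
cap [0.4918 0.22   0.0892] size [0.0413 0.0423 0.0055] rgb [242  18  13] px [282. 272.] zmed 0.0899
cap [0.4271 0.2316 0.0893] size [0.0421 0.0427 0.0056] rgb [80 74 65] px [282. 326.] zmed 0.0901
 shift [ 17.1 463.2  37.8] turn [-0.463 -0.014 -0.001] pos [0.5612 0.2096 0.2188] t 19.78 gap 0.0853 F [0.9 0.2 0.8]
```

Green is on mark 3 at (0.5565, 0.2082). Yellow next.

```bash
python3 -m crank '[[[0,0,25,2,0,0,0],[0,0,60,5,0,0,0],[0,0,98,8,0,0,0],[0,0,138,11,0,0,0],[0,0,178,15,0,0,0]]]' >/dev/null
python3 -m crank '[[[0,0,39,3,0,0,0],[0,0,78,6,0,0,0],[0,0,117,9,0,0,0],[0,0,156,12,0,0,0],[0,0,190,15,0,0,0]]]' >/dev/null
python3 -c "
from h import *
to(.4427,-.2397,.20,-73.6)"
```

```text
shift [16.1 91.7  6.5] turn [-0.463 -0.014 -0.001] pos [ 0.465  -0.1506  0.2164] t 20.62 gap 0.0857 F [ 1.  -0.4 -0.3]
```

```bash
python3 -m crank '[[[0,0,35,3,-0.1,0,0],[0,0,65,5,-0.2,0,0],[0,0,85,6,-0.3,0,0],[0,0,92,6.5,-0.4,-0.01,0],[0,0,92,6.5,-0.463,-0.014,0]]]' >/dev/null
python3 -m crank '[[[0,0,0,0,0,0,0],[0,0,0,0,0,0,0]]]' >/dev/null
python3 - <<'E'
from h import *
caps()
to(.4427,-.2397,.041,-73.6)
E
```

```text
cap [ 0.4419 -0.2399  0.0928] size [0.0425 0.042  0.0051] rgb [183 140   4] px [277. 204.] zmed 0.0933
 shift [174.   -1.7  -2.3] turn [0.    0.002 0.   ] pos [ 0.4413 -0.2419  0.215 ] t 21.25 gap 0.0856 F [-0.1 -0.3  0.1]
```

```bash
python3 -m crank '[[[0,35,-1.5,-1.5,0,0,0],[0,70,-1.5,-1.5,0,0,0],[0,105,-1.5,-1.5,0,0,0],[0,130,-1.5,-1.5,0,0,0],[0,145,-1.5,-1.5,0,0,0]]]' >/dev/null
python3 -c "
from h import *
to(.4422,-.2398,.0415,-73.6)"
```

```text
shift [25.1  2.4 -1.3] turn [-0.001  0.004  0.004] pos [ 0.4404 -0.2379  0.0666] t 21.67 gap 0.0855 F [-0.8  0.6  0.2]
```

```bash
python3 -m crank '[[[0,10,2.4,-1.3,0,0.004,0.004],[0,20,2.4,-1.3,0,0.004,0.004],[0,24,2.4,-1.3,0,0.004,0.004],[0,24,2.4,-1.3,0,0.004,0.004]]]' >/dev/null
python3 -c "
from h import *
to(.4422,-.2398,.0415,-73.6)"
python3 -m crank '[[[0.5,0,0,0,0,0,0],[0.8,0,0,0,0,0,0],[1,0,0,0,0,0,0],[1,0,0,0,0,0,0],[1,0,0,0,0,0,0]]]' 40 >/dev/null
python3 -m crank '[[[1,0,0,0,0,0,0],[1,0,0,0,0,0,0]]]' 40
python3 -m crank '[[[1,-15,0,0,0,0,0],[1,-45,0,0,0,0,0],[1,-80,0,0,0,0,0],[1,-115,0,0,0,0,0],[1,-150,0,0,0,0,0]]]' >/dev/null
python3 -c "
from h import *
to(.6214,.1965,.20,-100.2)"
```

```text
shift [ 0.4  0.7 -0.1] turn [-0.001  0.001  0.002] pos [ 0.4419 -0.2391  0.0419] t 22.0 gap 0.0852 F [ 0.3  0.  -0.4]
time: 22.58
tcp_pos: [0.4426, -0.2397, 0.0432]
tcp_rot: [[0.0, 0.281, -0.96], [-0.0, -0.96, -0.281], [-1.0, 0.0, -0.0]]
ft_force: [0.1, -0.8, -1.5]
finger_gap: 0.0452
 shift [  -5.7 -367.7 -294.7] turn [0.463 0.001 0.001] pos [ 0.442  -0.2392  0.1942] t 23.0 gap 0.0449 F [ 0.   0.6 -1.9]
```

```bash
python3 -m crank '[[[1,-5,-20,-16,0,0,0],[1,-5,-48,-38,0,0,0],[1,-5,-77,-61,0,0,0],[1,-5,-107,-85,0,0,0],[1,-5,-137,-109,0,0,0]]]' >/dev/null
python3 -m crank '[[[1,0,-30,-24,0,0,0],[1,0,-60,-48,0,0,0],[1,0,-90,-72,0,0,0],[1,0,-120,-96,0,0,0],[1,0,-148,-119,0,0,0]]]' >/dev/null
python3 -c "
from h import *
to(.6214,.1965,.20,-100.2)"
```

```text
shift [ -1.3 -79.2 -65.4] turn [0.463 0.002 0.001] pos [0.5809 0.1021 0.1987] t 23.83 gap 0.0449 F [ 0.3 -0.8 -2.6]
```

```bash
python3 -m crank '[[[1,0,-28,-23,0.1,0,0],[1,0,-54,-44,0.2,0,0],[1,0,-72,-60,0.3,0,0],[1,0,-79,-65,0.4,0,0],[1,0,-79,-65,0.463,0.002,0.001]]]' >/dev/null
python3 -m crank '[[[1,0,0,0,0,0,0],[1,0,0,0,0,0,0]]]' >/dev/null
python3 -c "
from h import *
to(.6214,.1965,.0402,-100.2)"
```

```text
shift [156.3   2.5  -1.9] turn [-0.     0.002 -0.   ] pos [0.6204 0.1992 0.1965] t 24.42 gap 0.0454 F [-0.6 -0.2 -2.3]
```

```bash
python3 -m crank '[[[1,30,2,-2,0,0,0],[1,65,2,-2,0,0,0],[1,95,2,-2,0,0,0],[1,115,2,-2,0,0,0],[1,125,2,-2,0,0,0]]]' >/dev/null
python3 -c "
from h import *
to(.6214,.1965,.0402,-100.2)"
```

```text
shift [27.3 -1.1 -2.5] turn [ 0.001  0.008 -0.002] pos [0.619  0.1959 0.0675] t 24.83 gap 0.0449 F [-0.9 -0.3 -2.2]
```

```bash
python3 -m crank '[[[1,8,-1,-2.5,0,0.008,0],[1,15,-1,-2.5,0,0.008,0],[1,20,-1,-2.5,0,0.008,0],[1,22,-1,-2.5,0,0.008,0],[1,22,-1,-2.5,0,0.008,0]]]' >/dev/null
python3 -c "
from h import *
to(.6214,.1965,.0402,-100.2)"
```

```text
shift [5.8 0.  0.5] turn [ 0.001 -0.001 -0.002] pos [0.6219 0.1965 0.046 ] t 25.25 gap 0.0449 F [ 0.7 -0.3 -2.2]
```

```bash
python3 -m crank '[[[1,2,0,0.5,0,0,0],[1,4,0,0.5,0,0,0],[1,5.5,0,0.5,0,0,0],[1,6,0,0.5,0,0,0],[1,6,0,0.5,0,0,0]]]'
python3 -m crank '[[[0.7,0,0,0,0,0,0],[0.3,0,0,0,0,0,0],[0,0,0,0,0,0,0],[0,0,0,0,0,0,0],[0,0,0,0,0,0,0]]]'
python3 -m crank '[[[0,-20,0,0,0,0,0],[0,-55,0,0,0,0,0],[0,-95,0,0,0,0,0],[0,-135,0,0,0,0,0],[0,-170,0,0,0,0,0]]]' >/dev/null
python3 -m crank '[[[0,0,0,0,0,0,0],[0,0,0,0,0,0,0]]]' >/dev/null
python3 - <<'E'
from h import *
caps(z=.0904)
to(.4425,-.2397,.20,-73.6)
snap('side','s2.png');snap('top','t2.png')
a=np.hstack([cv2.imread('pics/t2.png')[110:330,90:350],cv2.resize(cv2.imread('pics/s2.png')[70:230,150:310],(220,220))])
cv2.imwrite('pics/end.png',cv2.resize(a,None,fx=1.6,fy=1.6))
E
```

```text
time: 25.67
tcp_pos: [0.6215, 0.1966, 0.0401]
tcp_rot: [[0.0, -0.176, -0.984], [-0.002, -0.984, 0.176], [-1.0, 0.002, -0.001]]
ft_force: [-0.5, 0.1, -1.6]
finger_gap: 0.0452
time: 26.08
tcp_pos: [0.6218, 0.1966, 0.0404]
tcp_rot: [[0.001, -0.176, -0.984], [-0.002, -0.984, 0.176], [-1.0, 0.001, -0.001]]
ft_force: [-0.7, 0.0, -0.2]
finger_gap: 0.085
cap [0.6214 0.1963 0.0895] size [0.0419 0.042  0.0059] rgb [197 167   2] px [282. 208.] zmed 0.0903
cap [0.5572 0.208  0.0893] size [0.0415 0.0422 0.0056] rgb [ 26 166  39] px [282. 271.] zmed 0.09
cap [0.4915 0.2198 0.0893] size [0.0427 0.0425 0.0057] rgb [234  12   8] px [281. 326.] zmed 0.09
cap [0.4369 0.2306 0.0892] size [0.0239 0.0414 0.0055] rgb [73 68 60] px [281. 368.] zmed 0.0899
 shift [ 14.1 461.6 100.2] turn [-0.463 -0.005 -0.001] pos [0.6224 0.197  0.2145] t 26.72 gap 0.0858 F [ 0.2 -0.1 -0.8]
```

View pics/end.png

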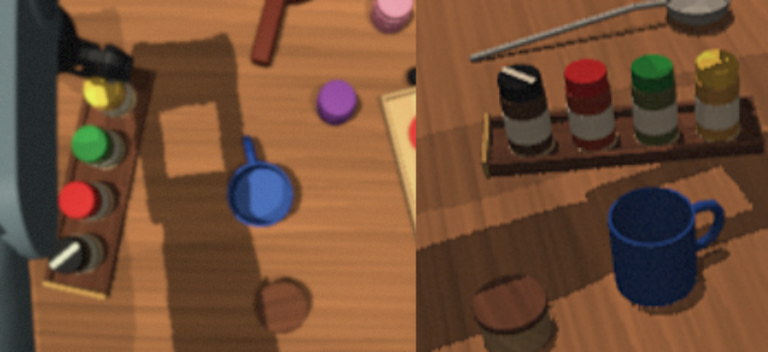

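The end view, top and side, shows all four jars upright in the lane: black at the lip, then red, green and yellow at the back. The mug is standing where it was. The gripper is clear, about 120 mm above the yellow cap. Handing in.

```bash
python3 -c "
from h import *
print(robot.close_job())"
```

```text
the job is handed in; nothing more can be done
None
```

The lane is restocked and the job is handed in, at about 27 s of the 109 s allowed. I brought the old black-capped jar to the front mark first, then loaded red, green and yellow behind it. That is the order in the tray counting from the black pull, which was at the end far from the robot.

- **Positions:** in the last wrist views, red, green and yellow stood within about 1 mm of the mark positions I used, and old within about 1.5 mm. All cap tops were at about z 0.090. The last view caught only part of the old jar's cap, so its position comes from the views before that.
- **Uprightness and mug:** the final side and top pictures show all four jars upright, the mug standing in place, and the gripper open and clear above the jars.
- **Disagreement:** the wrist and fixed cameras put the two rear marks about 2 mm apart, so I used the average. The true centring there is good to about 1–2 mm.
- **Failed checks:** none failed.

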